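Take the hot lid off the glue pot with the lid lifter

ROBOT

A 6-joint arm with a two-finger parallel gripper is mounted at the origin on a cart in front of the work surface, level with it; the furniture and walls round the work are solid. World frame = base frame: x ahead of the robot, y to its left, z up, the work surface at z = 0. Lengths are in m, angles in rad, forces in N, time in s.
With the tool pointing down it reaches from about 0.35 to 0.85 m from the base axis. Payload 8.1 kg.
Tool frame: the origin (TCP) lies where the fingers leave the gripper's body, on its centre line; the fingertips stand 84 mm ahead of it and the grasp point (between the pads) lies 65 mm ahead of it; z points along the fingers, y is the line along which they close (so a half turn about z gives the same grasp; the last joint's range is limited). The gripper opens to 93 mm and grips with 3 to 60 N. Pads are 15 mm wide; open, the fingers measure 128 mm over their backs; the gripper's body (75 mm by 188 mm) begins 65 mm behind the grasp point.
Start: joints at [-1.28, 0.13, 1.488, -0, 1.523, -0.085], TCP at [0.22, -0.558, 0.303] pointing down, gripper open.
Joint ranges: [-2.96, 2.96], [-0.89, 2.26], [0.02, 2.5], [-1.34, 4.48], [0, 2.73], [-2.66, 2.66]. Speed limits (rad/s): [2.39, 2.39, 2.79, 3.14, 3.14, 3.14].

INTERFACE

Orientations are given as a 3x3 rotation matrix whose columns are the frame's x, y, z axes.
In Python, from rig import sensors, imaging, order gives the robot as it stands.
- The arm moves only by the shell command python3 -m crank 'ROWS' [OPENING]. ROWS is JSON, one flat list of numbers, 6 for each row, row after row: the shift along the tool's x, y, z as a fraction of full scale, then the turn, a rotation vector about the tool's x, y, z as a fraction of full scale. In form: [x, y, z, ax, ay, az, x, y, z, ax, ay, az, ...]. A call has 1 to 5 rows; each row is the pose to reach, as a shift and turn from the pose commanded when the call began, along the tool's axes at that moment; what a row does not reach only later rows make up. Full scale, the value 1, is 500 mm for a shift and 90 degrees for a turn. A row lasts 1/10 s, in which the tool goes at most 50 mm and 8.59 degrees, less where a joint would pass 70% of its speed; a pose out of reach is approached as far as the arm can. A call with a number of a shift or a turn outside -1 to 1 is refused whole. A call with a gripper value outside its range is refused whole. OPENING is the closure, from -1 (fully open) to 1 (shut), set as the call begins (- or left out, the last holds). The fingers move at their own pace and stop on an object; the grip force is fixed at half the most. Time passes only in rows, so rows that repeat a pose let the fingers close. It gives the time, the measured TCP pose, the force, the opening and the grip force at its end, in the units of the state.
- sensors.state(): the state, without advancing time (a new reading comes with each control period).
- imaging.snapshot(name): name is "scene" or "top" or "wrist"; returns a dict with "color" (420x560x3 uint8, red, green, blue), "range_z" (420x560 float32, m along the optical axis (not along the pixel's ray), 0 where there is no reading), "fx", "fy", "cx", "cy" (pixels), "k1" (the pictures are not rectified: a ray, as slopes to the right and down, at radius r is drawn at 1 + k1 r^2 times it, then the intrinsics apply), "R" (3x3) and "t" (3): a world point X has camera coordinates R X + t. Camera axes: x right, y down, z forward; pixel columns grow to the right and rows downward; lengths in m; the calibration is good to about 2 mm. A picture is of the moment at which its call begins.
- order.sign_off(): hands the job in; it is judged then, once.
The state is a dict: "t": time; "joint_pos": joint angles; "qvel": joint speeds; "tau": joint torques, N m; "tcp_pos": TCP position; "orientation": TCP orientation; "force": force on the tool from outside, world axes, zero at the start; "torque": the same for the moment, N m; "width": finger opening in m; "grasp_force": force on a finger pad.
Only numpy, scipy, OpenCV 4.12 (cv2) and the standard library are available. Lean on these libraries where they do the work, as an engineer would, in place of code of your own. Each camera call takes 0.05 s, during which the arm holds its last target. There are 200 camera calls.

TASK

The glue pot is hot: take its lid off with the lid lifter hooked under the lid's loop, without the gripper or arm touching the lid. The lid is heavier on one side, so find where it balances and carry it level, never tipped more than about fifteen degrees. Set it down gently on the middle of the round cork lid rest, then hang the lifter back in its forked stand, and leave the things nearby alone.

Things in the scene. Friction and masses are not known exactly. Their poses are not given: they have to be found in the camera images.
- pot: Round electric glue pot, fixed: aluminium shell 128 mm across on a black 140 mm plinth, a lug on each side (+y and -y, out to 86 mm from the axis, 42 mm high). Origin under its centre, z up. Flat rim 10 mm broad, 60 mm above the bench.
- lid: Loose round aluminium lid, 132 mm across, on the pot's rim. Origin: centre of its flange's underside, 60 mm above the bench on the pot. Top 17 mm above the origin; a plug 90 mm across reaches 6 mm below it into the pot (9 mm play all round). Mass 0.37 to 0.53 kg, unseen off centre along its y axis by up to 28 mm to either side, new each time. Lifted beside that point it tips, heavy end down.
- loop (a point): Middle of the axis of the lid's dark, rigid, straight loop bar, 48 mm above the lid's origin; axes as the lid's. The 6 mm round bar runs along y on two 6 mm legs at y = +42 and -42 mm; the opening below it is 78 mm wide, 28 mm high. The lid's centre of mass lies about 40 mm below the bar's axis.
- lifter: Loose steel lid lifter with wooden handle, 0.16 kg, hanging upright in the stand's fork, its x within 0.12 rad of the stand's x. Origin on the handle axis at the underside of its 30 x 30 x 6 mm collar, which rests on the prongs. Handle 26 mm along x, 18 mm along y (grip across y), from 6 to 64 mm above the origin. Below: 8 mm square stem to 25 mm down, then a C-shaped hook open to +x.
- saddle (a point): Where the loop bar rests: low point of the shallow V on the hook's lower limb, 85 mm straight below the lifter's origin; axes as the lifter's. Hook 8 mm wide along y; limb underside 5 mm below the saddle; upturned tip at x = 16 to 21 mm, 9 mm above the saddle; back of the C at x = -22 to -29 mm; its mouth is 46 mm high.
- stand: Fixed stand. Origin on the bench right below where the lifter's axis hangs. Wooden base 80 mm wide (y), x = -35 to 95 mm, 10 mm high; upright at x = 57 to 75 mm; from it two flat prongs run to -x, ending at x = -32 mm, tops 130 mm above the bench, 18 mm gap between, each 9 mm wide. Open above and at the -x end: raise the lifter a little and draw it out to -x.
- rest: Fixed round lid rest: wooden board 170 mm across with a cork top, 14 mm high. Origin under its centre. With the lid on it the lid's origin is 20 mm above the bench.
- mug: Bystander: black mug with a handle, 107 mm high; origin near its underside centre.
- glue_bottle: Bystander: pale glue bottle with a dark nozzle, 162 mm high; origin at its underside.
- tape_measure: Bystander: tape measure, 34x93x72 mm; origin at its underside.
- offcut_1: Bystander: wood offcut 45x120x45 mm; origin at its underside.
Not all that is in view belongs to the job. What is shaped like the lifter but blue or red is not meant.

How it is judged:
By the outcome, as a careful person would: the job done as asked, in the order asked, and still so for the second after the job is handed in, with the robot touching nothing.
It also fails if it takes over 72 s, if anything falls off the work surface, if the arm or the gripper's body presses on something with over 40 N, if the wrist force passes 120 N, or if a joint passes its speed limit or range.

## Working session

There is one attempt and no reset: what is moved stays moved. The work goes in short steps, Python scripts to look and compute and a shell command to move; the robot and the scene stay as the last step left them, time stands still between calls to the robot, and variables do not carry over. Pictures are saved under pics/ and viewed, at most 10 in all, crops included, and the job is handed in when it is done.

```bash
mkdir -p pics; ls; cat > h.py <<'E'
import numpy as np, cv2
from rig import sensors, imaging, order
def snap(n,f=None):
    s=imaging.snapshot(n)
    if f: cv2.imwrite('pics/'+f,cv2.cvtColor(s['color'],cv2.COLOR_RGB2BGR))
    return s
def K(s): return np.array([[s['fx'],0,s['cx']],[0,s['fy'],s['cy']],[0,0,1.]])
def rays(s,uv):
    # undistorted slopes
    d=np.array([s['k1'],0,0,0,0.])
    return cv2.undistortPoints(np.array(uv,float).reshape(-1,1,2),K(s),d).reshape(-1,2)
def onplane(s,uv,z):
    r=rays(s,uv); R=np.array(s['R']);t=np.array(s['t'])
    d=np.c_[r,np.ones(len(r))]@R; c=-R.T@t
    return c+d*((z-c[2])/d[:,2])[:,None]
def cloud(s):
    v,u=np.mgrid[0:420,0:560]; uv=np.c_[u.ravel(),v.ravel()]
    r=rays(s,uv); z=s['range_z'].ravel().astype(float)
    P=(np.c_[r,np.ones(len(r))]*z[:,None]-np.array(s['t']))@np.array(s['R'])
    P[z==0]=np.nan
    return P.reshape(420,560,3)
def proj(s,X):
    X=np.atleast_2d(X)
    return cv2.projectPoints(X.reshape(-1,1,3),cv2.Rodrigues(np.array(s['R']))[0],np.array(s['t'],float),K(s),np.array([s['k1'],0,0,0,0.]))[0].reshape(-1,2)
E
python3 - <<'E'
from h import *
np.save('/tmp/a',0)
a=snap('scene','scene0.png');b=snap('top','top0.png')
import pickle;pickle.dump((a,b),open('/tmp/s0.pkl','wb'))
print(sensors.state())
E
```

```text
pics
{'t': 0.1, 'joint_pos': array([-1.28041298e+00,  1.31105208e-01,  1.48914487e+00,  2.45613132e-05,
        1.52298474e+00, -8.54107747e-02]), 'qvel': array([-0.00033943, -0.00367112, -0.00437129, -0.0005663 ,  0.00119574,
        0.00144171]), 'tau': array([ 1.60206961e-03, -5.61340284e+01, -4.93097091e+01,  7.70600117e-02,
        2.90304667e-02, -1.88657248e-05]), 'tcp_pos': array([ 0.22012469, -0.55777468,  0.30179454]), 'orientation': array([[ 9.30216938e-01,  3.67009875e-01, -4.46679259e-04],
       [ 3.67010110e-01, -9.30215610e-01,  1.58044367e-03],
       [ 1.64530416e-04, -1.63409128e-03, -9.99998651e-01]]), 'force': array([-0.19284994, -0.17224975, -0.54916457]), 'torque': array([ 0.00185091, -0.02368489,  0.0404072 ]), 'grasp_force': 0.0, 'width': 0.09293915333694244}
```

View pics/scene0.png

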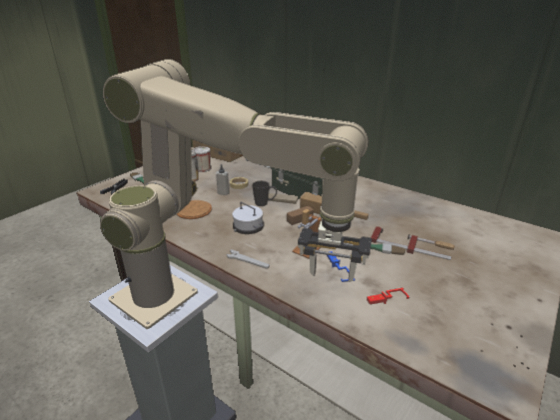

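View pics/top0.png

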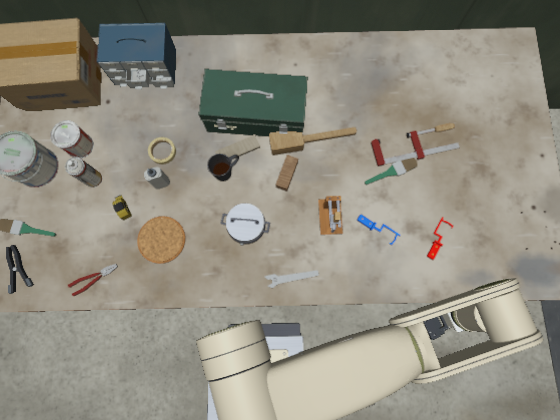

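The top view shows these candidates: the wooden-handled lifter in the stand at (333,214), a blue decoy at (378,228) and a red decoy at (438,240), both lying flat. I choose the one in the stand. The pot and lid are at (245,224), the cork rest at (161,240), the mug at (222,166), the bottle at (157,177), the tape measure at (122,207) and the offcut at (287,172).

```bash
python3 - <<'E'
from h import *
import pickle;a,b=pickle.load(open('/tmp/s0.pkl','rb'))
im=cv2.cvtColor(b['color'],cv2.COLOR_RGB2BGR)
c1=cv2.resize(im[185:250,300:365],(520,520),interpolation=cv2.INTER_CUBIC)
c2=cv2.resize(im[195:250,215:270],(280,280),interpolation=cv2.INTER_CUBIC)
o=np.zeros((520,800,3),np.uint8);o[:,:520]=c1;o[:280,520:]=c2
cv2.imwrite('pics/crop1.png',o)
P=cloud(b); print('cam',-np.array(b['R']).T@b['t'],b['fx'],b['k1'])
hsv=cv2.cvtColor(b['color'],cv2.COLOR_RGB2HSV)
Z=P[...,2]
for r in range(190,240,3): print(r,[int(1000*x) if x==x else -1 for x in Z[r,312:354:2]])
for n,(u,v) in dict(mug=(222,166),bottle=(157,177),tape=(122,207),off=(287,172),rest=(161,240),pot=(245,224)).items(): print(n,P[v,u].round(3))
E
```

```text
cam [ 0.24377111 -0.09399717  1.55279667] 439.5594180860012 0.012243396621951577
190 [7, -3, 8, 6, -4, -3, 1, -4, 0, -1, 1, 0, 0, 1, 0, 4, 0, -1, 2, 2, 2]
193 [0, 0, -2, 2, 3, 1, 6, 6, 3, -3, 1, 1, 1, -3, 4, -2, 2, 0, -10, -2, 6]
196 [2, 0, -3, 1, 2, 4, 4, 128, 130, 133, 129, 133, 132, 128, 132, 4, -1, 5, -2, 0, 5]
199 [1, -3, 3, 3, 0, 15, 7, 131, 131, 135, 130, 135, 138, 129, 133, 3, 0, 0, -2, 2, -4]
202 [-1, -1, 4, 16, 8, 9, 82, 114, 126, 127, 111, 113, 127, 132, 0, 0, -3, -4, 0, 7, 4]
205 [1, 2, -4, 9, 16, 12, 72, 73, 128, 132, 63, 71, 127, 131, 12, 1, -1, 0, 4, 0, -1]
208 [-1, -5, 1, 8, 12, 13, 28, 28, 124, 131, 27, 22, 18, 125, 6, 1, -1, 0, 0, -5, 3]
211 [0, 2, -5, 0, 13, 11, 13, 5, 12, 128, 12, 13, 8, 127, 10, 0, -3, -3, 0, 0, -1]
214 [0, 1, 0, -2, 12, 17, 16, 20, 13, 134, 10, 188, 194, 193, 10, 3, 5, -1, 0, 5, -4]
217 [4, 0, 1, -1, 16, 15, 9, 12, 14, 130, 142, 187, 194, 193, 13, -6, -1, -3, -1, 0, 2]
220 [-2, 0, 1, 1, 7, 11, 13, 10, 13, 134, 134, 182, 190, 179, 10, 3, 1, -2, -1, 2, -1]
223 [3, -1, 0, 0, 11, 7, 14, 12, 5, 130, 137, 127, 136, 139, 135, 3, 5, -2, 8, 4, 1]
226 [-3, -3, 2, -1, 12, 5, 11, 18, 13, 128, 129, 109, 13, 128, 128, -3, 0, 1, 3, -2, -4]
229 [0, 1, 0, 0, 9, 11, 5, 14, 13, 10, 91, 102, 5, 13, 14, 8, 2, -1, 5, 5, 6]
232 [0, -1, 3, 1, 11, 11, 12, 19, 10, 5, 59, 12, 15, 10, 14, 8, -2, 3, 0, 3, 0]
235 [1, -3, 1, 2, 5, -1, 3, 4, 7, -1, 3, -7, 0, -5, -4, 2, 2, 2, 6, 7, 5]
238 [-5, 4, -2, 3, -4, 0, 11, 0, -3, 2, -4, 0, -5, 2, 1, 2, -1, 5, 8, -1, 2]
mug [0.746 0.111 0.037]
bottle [0.684 0.321 0.119]
tape [0.593 0.45  0.073]
off [ 0.713 -0.123  0.052]
rest [0.483 0.326 0.02 ]
pot [0.523 0.025 0.08 ]
```

View pics/crop1.png

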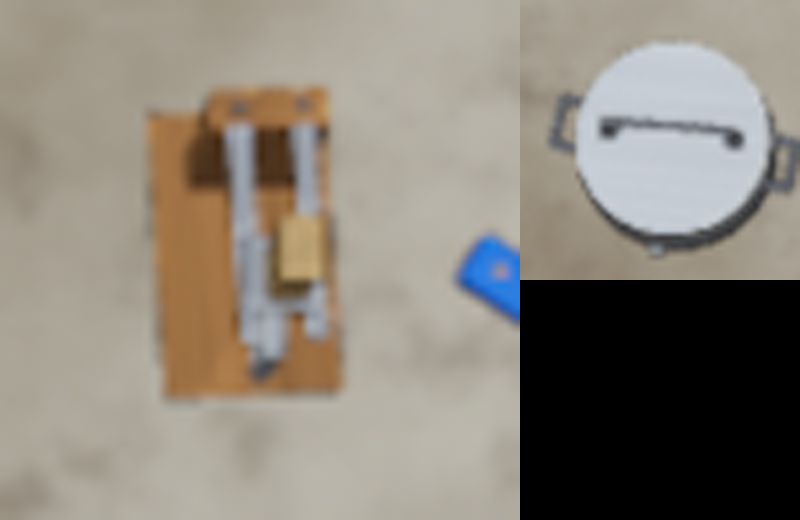

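The close crop confirms the choice: the wooden handle is in the fork at (337,216), with the upright on the far (+x) side. The hook's back, at (333,230), faces the robot, and the lid bar runs roughly along world y.

```bash
cat >> h.py <<'E'
def circ(p):
    A=np.c_[2*p[:,:2],np.ones(len(p))]; x=np.linalg.lstsq(A,(p[:,:2]**2).sum(1),rcond=None)[0]
    return x[:2],np.sqrt(x[2]+x[0]**2+x[1]**2)
def biggest(m,near=None):
    cs=cv2.findContours(m.astype(np.uint8),cv2.RETR_EXTERNAL,cv2.CHAIN_APPROX_NONE)[0]
    return max(cs,key=cv2.contourArea).reshape(-1,2)
E
python3 - <<'E'
from h import *
import pickle;a,b=pickle.load(open('/tmp/s0.pkl','rb'))
R=np.array(b['R']);print(R.round(3))
hsv=cv2.cvtColor(b['color'],cv2.COLOR_RGB2HSV).astype(int);H,S,V=np.moveaxis(hsv,2,0)
def sub(m,r0,r1,c0,c1):
    o=np.zeros((420,560),bool);o[r0:r1,c0:c1]=m[r0:r1,c0:c1];return o
rest=sub((S>90),205,275,130,195); c=biggest(rest); print('rest',circ(onplane(b,c,.014)))
Z=cloud(b)[...,2]
lid=sub((V>140)&(S<60)&(Z>.06),195,250,215,275); c=biggest(lid); hull=cv2.convexHull(c.astype(np.int32)).reshape(-1,2)
print('lid',circ(onplane(b,c,.07)), len(c))
f=lambda x,y:(300+x/8-.44,185+y/8-.44)
g=lambda x,y:(215+(x-520)/5.09-.4,195+y/5.09-.4)
print('handle top',onplane(b,[f(278,213),f(322,213),f(278,282),f(322,282),f(300,248)],.194).round(4))
p=onplane(b,[f(238,125),f(303,125),f(250,340),f(317,335)],.130);print('prongs',p.round(4))
q=onplane(b,[f(150,115),f(168,395),f(342,388),f(328,90)],.010);print('base',q.round(4))
l=onplane(b,[g(608,128),g(735,138)],.108);print('bar',l.round(4),l.mean(0))
l=onplane(b,[g(610,123),g(734,132)],.111);print('bar top',l.round(4),l.mean(0))
E
```

```text
[[-0.021 -1.    -0.004]
 [-0.974  0.021 -0.226]
 [ 0.226 -0.    -0.974]]
rest (array([0.48704674, 0.32813847]), np.float64(0.08258862803332025))
lid (array([0.53232473, 0.02851544]), np.float64(0.06394345965337189)) 106
handle top [[ 0.536  -0.2663  0.194 ]
 [ 0.5357 -0.2837  0.194 ]
 [ 0.5083 -0.2649  0.194 ]
 [ 0.5079 -0.2822  0.194 ]
 [ 0.5217 -0.2743  0.194 ]]
prongs [[ 0.5876 -0.2596  0.13  ]
 [ 0.587  -0.2866  0.13  ]
 [ 0.4968 -0.2603  0.13  ]
 [ 0.4983 -0.2879  0.13  ]]
base [[ 0.6221 -0.2341  0.01  ]
 [ 0.4942 -0.2369  0.01  ]
 [ 0.4956 -0.3141  0.01  ]
 [ 0.632  -0.315   0.01  ]]
bar [[ 0.5327  0.067   0.108 ]
 [ 0.5242 -0.0165  0.108 ]] [0.52847838 0.02528538 0.108     ]
bar top [[ 0.5355  0.0654  0.111 ]
 [ 0.5277 -0.016   0.111 ]] [0.53155792 0.02469675 0.111     ]
```

```bash
cat >> h.py <<'E'
from scipy.spatial.transform import Rotation as Ro
def go(p,yaw):
    """fractions to bring TCP to p, pointing down, tool x at heading yaw"""
    s=sensors.state();R=s['orientation'];c,n=np.cos(yaw),np.sin(yaw)
    T=np.array([[c,n,0],[n,-c,0],[0,0,-1]])
    print('t',round(s['t'],2),'d',(R.T@(np.array(p)-s['tcp_pos'])/.5).round(4),'r',(Ro.from_matrix(R.T@T).as_rotvec()/(np.pi/2)).round(4))
E
python3 - <<'E'
from h import *
go([.5,-.274,.34],0.01)
E
```

```text
t 0.1 d [ 0.729  -0.3226 -0.0758] r [-1.000e-03  1.000e-04  2.329e-01]
```

```bash
python3 -m crank '[0.729,-0.3226,-0.0758,-0.001,0,0.233, 0.729,-0.3226,-0.0758,-0.001,0,0.233, 0.729,-0.3226,-0.0758,-0.001,0,0.233, 0.729,-0.3226,-0.0758,-0.001,0,0.233, 0.729,-0.3226,-0.0758,-0.001,0,0.233]'
python3 - <<'E'
from h import *
go([.5,-.274,.34],0.01)
E
```

```text
t: 0.6
tcp_pos: [0.3934, -0.3818, 0.3258]
orientation: [[1.0, 0.009, -0.0], [0.009, -1.0, -0.001], [-0.0, 0.001, -1.0]]
force: [0.9, 0.0, 0.8]
width: 0.0931
grasp_force: 0.0
t 0.6 d [ 0.2152 -0.2136 -0.0286] r [ 0.0007  0.0001 -0.0005]
```

```bash
python3 -m crank '[0.215,-0.214,-0.029,0,0,0, 0.215,-0.214,-0.029,0,0,0, 0.215,-0.214,-0.029,0,0,0, 0.215,-0.214,-0.029,0,0,0, 0.215,-0.214,-0.029,0,0,0]'
python3 - <<'E'
from h import *
w=snap('wrist','w1.png'); b=snap('top')
import pickle;pickle.dump((w,b),open('/tmp/s1.pkl','wb'))
go([.5,-.274,.34],0.01)
E
```

```text
t: 1.1
tcp_pos: [0.4995, -0.2743, 0.34]
orientation: [[1.0, 0.013, -0.001], [0.013, -1.0, -0.001], [-0.001, 0.001, -1.0]]
force: [-0.5, 0.1, -0.6]
width: 0.0931
grasp_force: 0.0
t 1.2 d [ 0.0035 -0.0041 -0.0003] r [ 0.0009  0.0006 -0.0004]
```

View pics/w1.png

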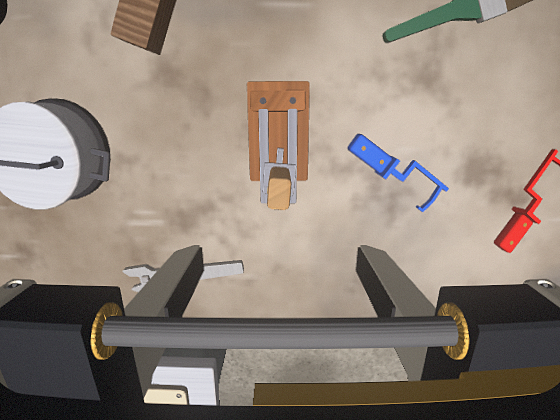

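The wrist view shows the lifter's handle end at (279,188), its hook tip pointing up-image (+x) at (279,155), the stand base at x 248–308, and the lid bar's right leg at (57,162).

```bash
python3 - <<'E'
from h import *
import pickle;w,b=pickle.load(open('/tmp/s1.pkl','rb'))
P=cloud(w);Z=P[...,2]
m=np.zeros((420,560),bool);m[150:220,250:310]=1
m&=(Z>.178)&(Z<.205)
p=P[m];print(m.sum(),'handle top mean z',p[:,2].mean(),'x',np.percentile(p[:,0],[2,50,98]).round(4),'y',np.percentile(p[:,1],[2,50,98]).round(4))
hsv=cv2.cvtColor(w['color'],cv2.COLOR_RGB2HSV).astype(int);H,S,V=np.moveaxis(hsv,2,0)
c=biggest(m);r=cv2.minAreaRect(onplane(w,c,.194)[:,:2].astype(np.float32)*1000);print('handle rect',r)
# stand prongs grey
m=np.zeros((420,560),bool);m[105:195,250:310]=1
m&=(S<60)&(Z>.115)&(Z<.145)&(V>90)
for row in range(112,200,8):
    u=np.where(m[row])[0]; 
    if len(u): q=onplane(w,[(x,row) for x in (u.min(),u.max())],.13);print(row,u.min(),u.max(),len(u),q[:,:2].round(4).tolist(),q[:,1].mean().round(4))
# base
m=np.zeros((420,560),bool);m[70:200,240:320]=1
m&=(S>90)&(Z<.02)
for row in range(125,180,8):
    u=np.where(m[row])[0];
    if len(u): q=onplane(w,[(x,row) for x in (u.min()-.5,u.max()+.5)],.01);print('base',row,q[:,:2].round(4).tolist(),q[:,1].mean().round(4))
print('base bottom rows',[ (u,np.where(m[:,u])[0].max(),onplane(w,[(u,np.where(m[:,u])[0].max()+.5)],.01).round(4)[0]) for u in (252,256,302,305)])
# lid
m=np.zeros((420,560),bool);m[90:220,0:115]=1
E
python3 - <<'E'
import cv2
i=cv2.imread('pics/w1.png')[75:215,235:325]
cv2.imwrite('pics/w1c.png',cv2.resize(i,None,fx=4.2,fy=4.2,interpolation=cv2.INTER_CUBIC))
E
```

```text
770 handle top mean z 0.19289610147557348 x [0.5117 0.5251 0.536 ] y [-0.2826 -0.2742 -0.2656]
handle rect ((525.042724609375, -273.911865234375), (17.965885162353516, 27.946128845214844), 86.31275177001953)
112 259 296 18 [[0.5843, -0.2551], [0.5848, -0.2892]] -0.2721
120 259 296 18 [[0.5772, -0.2551], [0.5776, -0.2894]] -0.2722
128 259 296 18 [[0.5699, -0.255], [0.5704, -0.2896]] -0.2723
136 259 296 19 [[0.5626, -0.255], [0.5631, -0.2898]] -0.2724
144 259 296 18 [[0.5552, -0.255], [0.5556, -0.29]] -0.2725
152 260 296 18 [[0.5476, -0.2559], [0.5481, -0.2902]] -0.273
160 260 296 18 [[0.54, -0.2558], [0.5405, -0.2904]] -0.2731
168 260 296 22 [[0.5323, -0.2558], [0.5327, -0.2906]] -0.2732
176 260 296 16 [[0.5244, -0.2558], [0.5249, -0.2908]] -0.2733
184 260 296 14 [[0.5164, -0.2557], [0.5169, -0.2911]] -0.2734
192 260 296 13 [[0.5083, -0.2557], [0.5088, -0.2913]] -0.2735
base 125 [[0.5684, -0.2324], [0.5695, -0.3125]] -0.2724
base 133 [[0.5581, -0.2322], [0.5592, -0.3129]] -0.2726
base 141 [[0.5477, -0.2334], [0.5487, -0.312]] -0.2727
base 149 [[0.5371, -0.2333], [0.5382, -0.3124]] -0.2728
base 157 [[0.5264, -0.2331], [0.5275, -0.3128]] -0.273
base 165 [[0.5156, -0.2343], [0.5166, -0.3132]] -0.2738
base 173 [[0.5045, -0.2342], [0.5056, -0.3136]] -0.2739
base bottom rows [(252, np.int64(180), array([ 0.4941, -0.2375,  0.01  ])), (256, np.int64(180), array([ 0.4942, -0.243 ,  0.01  ])), (302, np.int64(180), array([ 0.495 , -0.3065,  0.01  ])), (305, np.int64(180), array([ 0.4951, -0.3106,  0.01  ]))]
```

View pics/w1c.png

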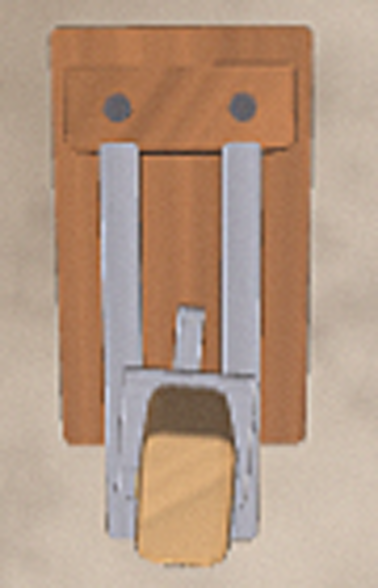

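```bash
python3 - <<'E'
from h import *
go([.525,-.274,.233],-0.07)
E
```

```text
t 1.2 d [ 0.0537 -0.0039  0.2136] r [0.0009 0.0006 0.0505]
```

```bash
python3 -m crank '[0.052,0,0,0,0,0.0505, 0.052,0,0,0,0,0.0505]'; python3 - <<'E'
from h import *
for i in range(4): 
    print(sensors.state()['tcp_pos'].round(4)); imaging.snapshot('wrist')
go([.525,-.274,.233],-0.07)
E
```

```text
t: 1.4
tcp_pos: [0.5251, -0.2765, 0.3396]
orientation: [[0.997, -0.074, -0.0], [-0.074, -0.997, -0.001], [-0.0, 0.001, -1.0]]
force: [-0.9, 0.2, -0.4]
width: 0.0929
grasp_force: 0.0
[ 0.5251 -0.2765  0.3396]
[ 0.5243 -0.2765  0.3397]
[ 0.524  -0.2764  0.3399]
[ 0.5239 -0.2763  0.3401]
t 1.6 d [ 0.0019 -0.0047  0.2145] r [ 0.0009  0.0002 -0.    ]
```

```bash
python3 -m crank '[0.002,-0.0047,0.1,0.001,0,0, 0.002,-0.0047,0.214,0.001,0,0, 0.002,-0.0047,0.214,0.001,0,0, 0.002,-0.0047,0.214,0.001,0,0]' && python3 -m crank '[0,0,0,0,0,0, 0,0,0,0,0,0, 0,0,0,0,0,0, 0,0,0,0,0,0, 0,0,0,0,0,0]' 1 | grep -v ori; python3 -m crank '[0,0,0,0,0,0, 0,0,0,0,0,0]'
```

```text
t: 2.0
tcp_pos: [0.5247, -0.2728, 0.2322]
orientation: [[0.998, -0.07, -0.003], [-0.07, -0.998, 0.002], [-0.003, -0.002, -1.0]]
force: [-0.3, 0.1, 1.0]
width: 0.093
grasp_force: 0.0
t: 2.5
tcp_pos: [0.5265, -0.2732, 0.2342]
force: [0.4, -0.4, 0.5]
width: 0.0575
grasp_force: 0.0
t: 2.7
tcp_pos: [0.5262, -0.273, 0.2334]
orientation: [[0.998, -0.069, 0.0], [-0.069, -0.998, 0.0], [0.0, -0.0, -1.0]]
force: [-0.1, 0.2, 0.4]
width: 0.0414
grasp_force: 0.0
```

```bash
python3 -m crank '[0,0,0,0,0,0, 0,0,0,0,0,0, 0,0,0,0,0,0, 0,0,0,0,0,0, 0,0,0,0,0,0]'; python3 - <<'E'
from h import *
b=snap('top'); 
import pickle;pickle.dump(b,open('/tmp/s2.pkl','wb'))
E
```

```text
t: 3.2
tcp_pos: [0.5261, -0.2731, 0.2333]
orientation: [[0.998, -0.07, 0.0], [-0.07, -0.998, 0.0], [0.0, -0.0, -1.0]]
force: [-0.3, -0.5, -0.8]
width: 0.0176
grasp_force: 30.0
```

```bash
python3 -m crank '[0,0,-0.022,0,0,0, 0,0,-0.022,0,0,0, -0.1,0.009,-0.022,0,0,0, -0.2,0.018,-0.022,0,0,0, -0.2,0.018,-0.022,0,0,0]'; python3 -m crank '[-0.02,0,-0.02,0,0,0, -0.02,0,-0.05,0,0,0, -0.02,0,-0.1,0,0,0]'; python3 - <<'E'
from h import *
w=snap('wrist','w2.png')
go([.40,.025,.30],0.08)
E
```

```text
t: 3.75
tcp_pos: [0.4205, -0.2738, 0.2419]
orientation: [[0.997, -0.071, -0.005], [-0.071, -0.997, 0.003], [-0.006, -0.003, -1.0]]
force: [0.7, 0.5, -2.2]
width: 0.0176
grasp_force: 30.0
t: 4.05
tcp_pos: [0.4157, -0.2741, 0.2947]
orientation: [[0.998, -0.07, -0.0], [-0.07, -0.998, 0.001], [-0.0, -0.001, -1.0]]
force: [1.0, 0.3, -1.4]
width: 0.0178
grasp_force: 30.0
t 4.1 d [-0.0766 -0.5968 -0.0011] r [ 0.0026 -0.0036 -0.0952]
```

View pics/w2.png

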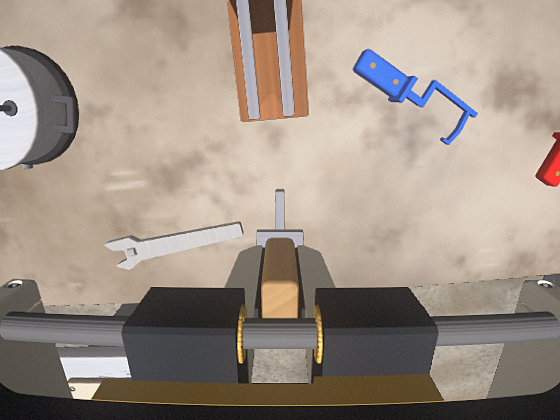

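The wrist view shows the lifter held straight between the pads: handle at (280,270), hook tip at (279,190). The empty fork is at the top. The lid bar's heading is about −0.10 rad.

```bash
python3 -m crank '[-0.048,-0.2,-0.005,0,0,0.01, -0.048,-0.4,-0.005,0,0,0.02, -0.048,-0.627,-0.005,0,0,0.02, -0.048,-0.627,-0.005,0,0,0.02, -0.048,-0.627,-0.005,0,0,0.02]' | grep tcp; python3 -m crank '[0,-0.16,0,0,0,0, 0,-0.16,0,0,0,0, 0,-0.16,0,0,0,0]'; python3 - <<'E'
from h import *
import pickle
w=snap('wrist','w3.png');b=snap('top','top3.png');pickle.dump((w,b),open('/tmp/s3.pkl','wb'))
go([.405,.04,.30],-0.1)
E
```

```text
tcp_pos: [0.4122, -0.0232, 0.298]
t: 4.9
tcp_pos: [0.4204, 0.0581, 0.2978]
orientation: [[0.995, -0.096, 0.003], [-0.096, -0.995, 0.001], [0.002, -0.002, -1.0]]
force: [-0.1, 0.2, -0.5]
width: 0.0177
grasp_force: 30.0
t 5.0 d [-0.0273  0.033  -0.0053] r [ 0.0001 -0.001   0.0011]
```

View pics/w3.png

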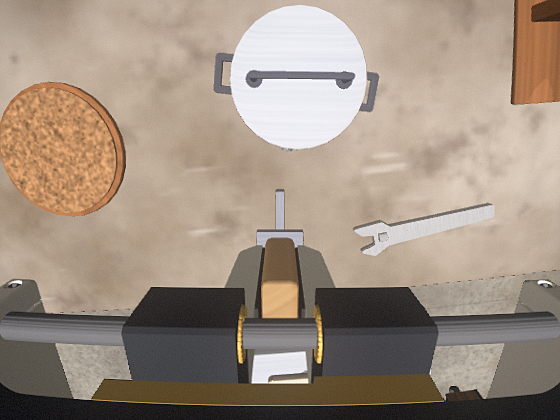

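```bash
python3 - <<'E'
from h import *
import pickle;w,b=pickle.load(open('/tmp/s3.pkl','rb'))
P=cloud(w);Z=P[...,2]
g=cv2.cvtColor(w['color'],cv2.COLOR_RGB2GRAY).astype(int)
m=(g<90)&(Z>.095)&(Z<.125)&(P[...,0]>.47)&(P[...,0]<.6)&(abs(P[...,1]-.03)<.06)
m=m.astype(np.uint8);print(m.sum())
n,l,st,ce=cv2.connectedComponentsWithStats(m);k=1+st[1:,4].argmax();v,u=np.where(l==k)
q=onplane(w,np.c_[u,v],.110)
print('bar px',u.min(),u.max(),v.min(),v.max());y=np.polyfit(q[:,1],q[:,0],1);print('x=%.4f%+.4f y'%(y[1],y[0]),'yaw',-np.arctan(-y[0]) , 'y ext',q[:,1].min(),q[:,1].max(),'depth z',np.nanmedian(Z[l==k]))
hs=cv2.cvtColor(w['color'],cv2.COLOR_RGB2HSV)
lid=((g>120)&(Z>.06)&(Z<.09)&(P[...,0]>.44)&(abs(P[...,1]-.03)<.08)).astype(np.uint8)
c=biggest(cv2.morphologyEx(lid,cv2.MORPH_CLOSE,np.ones((15,15))));qq=onplane(w,c,.07)
print('lid',circ(qq))
pl=P[lid>0];A=np.c_[pl[:,:2],np.ones(len(pl))];print('plane',np.linalg.lstsq(A,pl[:,2],rcond=None)[0])
E
```

```text
48
bar px 288 312 78 78
x=0.5284+0.0915 y yaw 0.09121157397072517 y ext 0.02035432350622362 0.04021203089685535 depth z 0.10968291318304309
lid (array([0.53483642, 0.02900052]), np.float64(0.06555858525552473))
plane [ 0.00093848 -0.0009146   0.07630447]
```

The wrist view shows the lid bar from (247,76) to (352,77), legs at (253,79) and (344,82), nearly parallel to the image rows. The hook tip is at (279,190) and the cork rest at (60,148).

```bash
python3 - <<'E'
from h import *
import pickle;w,b=pickle.load(open('/tmp/s3.pkl','rb'))
g=cv2.cvtColor(w['color'],cv2.COLOR_RGB2GRAY).astype(float)
for u in (265,280,300,320,335):
    col=g[68:92,u];d=np.clip(150-col,0,None);v=(d*np.arange(68,92)).sum()/d.sum();print(u,v.round(2),onplane(w,[(u,v)],.108).round(4)[0],col.min(),(col<130).sum())
row=g[74:80].min(0);u=np.where(row[235:365]<120)[0]+235;print('ends',u.min(),u.max(),onplane(w,[(u.min(),76),(u.max(),76.5)],.108).round(4).tolist())
# hook tip in this image: projected from TCP
s=sensors.state();R=s['orientation'];t=s['tcp_pos']
print('tcp',t.round(4))
off=lambda x,z:t+R@np.array([x,0,.1033+z])   # z = down from lifter origin
for x,z in((21,76),(16,76),(15,0),(-15,0),(-13,-64),(13,-64)): print(x,z,proj(w,off(x/1000,z/1000)).round(1))
cr=cv2.resize(w['color'][170:330,230:330],None,fx=3.5,fy=3.5,interpolation=cv2.INTER_CUBIC);cv2.imwrite('pics/w3c.png',cv2.cvtColor(cr,cv2.COLOR_RGB2BGR))
# rest
hs=cv2.cvtColor(w['color'],cv2.COLOR_RGB2HSV).astype(int)
m=(hs[...,1]>90);m[:,140:]=0;m[:70]=0;m[230:]=0
c=biggest(m.astype(np.uint8));c=c[c[:,0]>2];print('rest outline',circ(onplane(w,c,.01)))
E
```

```text
265 75.12 [0.5364 0.059  0.108 ] 97.0 7
280 74.92 [0.5353 0.0466 0.108 ] 110.0 7
300 75.22 [0.5335 0.03   0.108 ] 76.0 7
320 75.3 [0.532  0.0133 0.108 ] 86.0 7
335 75.49 [0.5307 0.0008 0.108 ] 103.0 6
ends 246 354 [[0.5372, 0.0749, 0.108], [0.5286, -0.0151, 0.108]]
tcp [0.4202 0.0551 0.2974]
21 76 [[282.8 187.5]]
16 76 [[282.8 193. ]]
15 0 [[283.8 223.3]]
-15 0 [[283.5 264.8]]
-13 -64 [[285.  323.4]]
13 -64 [[285.5 275.8]]
rest outline (array([0.48875984, 0.32865706]), np.float64(0.08430418352828317))
```

View pics/w3c.png

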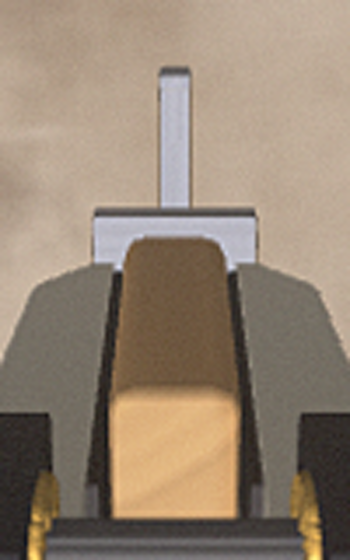

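```bash
cat >> h.py <<'E'
C=np.array([.5329,.0299]);YAW=-.097
def tcp_for(s,x,zs,c=C,yaw=YAW,dx=.0025):
    """TCP for saddle at bar centre c + s*ey + x*ex, saddle height zs"""
    ex=np.array([np.cos(yaw),np.sin(yaw)]);ey=np.array([-ex[1],ex[0]])
    return [*(c+s*ey+(x+dx)*ex),zs+.1883]
def force(n=6):
    f=[]
    for i in range(n):
        imaging.snapshot('wrist');s=sensors.state();f.append(s['force'])
    print('F',np.mean(f,0).round(2),np.std(f,0).round(2),'tcp',s['tcp_pos'].round(4));return np.mean(f,0)
E
python3 - <<'E'
from h import *
force(); go(tcp_for(.025,-.105,.089),YAW)
E
```

```text
F [ 0.16 -0.02 -1.21] [0.44 0.38 0.7 ] tcp [0.4198 0.0534 0.2967]
t 5.3 d [ 0.0245 -0.0252  0.0389] r [ 0.     -0.0004 -0.0037]
```

```bash
python3 -m crank '[0.0245,-0.025,0.039,0,0,-0.003, 0.0245,-0.025,0.039,0,0,-0.003, 0.0245,-0.025,0.039,0,0,-0.003]' | grep tcp; python3 - <<'E'
from h import *
force(); go(tcp_for(.025,-.105,.089),YAW); go(tcp_for(.025,0,.089),YAW)
E
```

```text
tcp_pos: [0.4327, 0.0651, 0.2768]
F [ 0.2   0.05 -1.37] [0.65 0.4  0.47] tcp [0.4332 0.0654 0.2778]
t 5.9 d [0.0003 0.0014 0.0009] r [-0.0001 -0.0009  0.0003]
t 5.9 d [0.2103 0.0015 0.0012] r [-0.0001 -0.0009  0.0003]
```

```bash
python3 -m crank '[0.05,0.0015,0.001,0,0,0, 0.1,0.0015,0.001,0,0,0, 0.15,0.0015,0.001,0,0,0, 0.18,0.0015,0.001,0,0,0, 0.21,0.0015,0.001,0,0,0]'; python3 - <<'E'
from h import *
force();go(tcp_for(.025,0,.089),YAW)
import os
w=snap('wrist','w4.png');a=snap('scene','sc4.png');cr=a['color'][170:270,190:290]
cv2.imwrite('pics/pair4.png',cv2.cvtColor(np.hstack([cv2.resize(w['color'][20:260,170:400],(383,400)),cv2.resize(cr,(400,400),interpolation=cv2.INTER_CUBIC)]),cv2.COLOR_RGB2BGR))
E
```

```text
t: 6.4
tcp_pos: [0.5384, 0.0546, 0.2769]
orientation: [[0.995, -0.096, 0.001], [-0.096, -0.995, 0.0], [0.001, -0.0, -1.0]]
force: [0.4, 0.5, -1.3]
width: 0.0179
grasp_force: 30.0
F [-0.46 -0.39 -1.08] [0.68 0.41 0.78] tcp [0.537  0.0549 0.2768]
t 6.7 d [ 0.0017  0.0005 -0.0011] r [-0.0001 -0.0001  0.0006]
```

View pics/pair4.png

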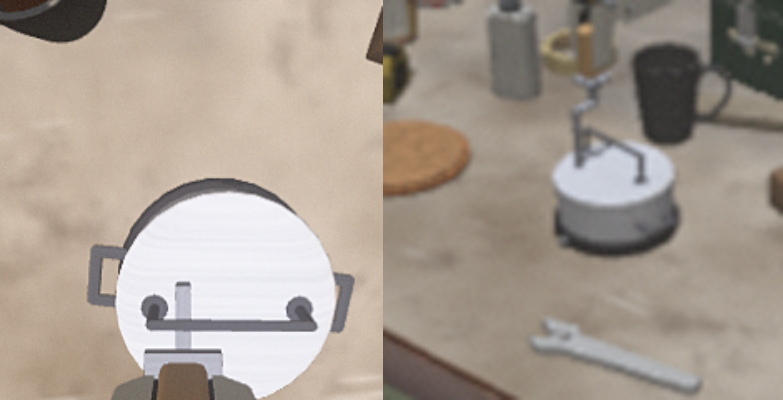

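The pair shows the hook's tip past the bar, near the bar's left (+y) leg, with clear space all round. In the left panel the tip is at (183,285) and the bar at row 323.

```bash
cat >> h.py <<'E'
def lidplane(zlo=.05,zhi=.13,c=C):
    w=imaging.snapshot('wrist');P=cloud(w);g=cv2.cvtColor(w['color'],cv2.COLOR_RGB2GRAY).astype(int)
    m=(g>140)&(P[...,2]>zlo)&(P[...,2]<zhi)&(np.hypot(P[...,0]-c[0],P[...,1]-c[1])<.06)&(P[...,0]>c[0]-.005)
    p=P[m]
    ex=np.array([np.cos(YAW),np.sin(YAW)]);ey=np.array([-ex[1],ex[0]])
    for k in range(3):
        A=np.c_[(p[:,:2]-c)@ex,(p[:,:2]-c)@ey,np.ones(len(p))];x=np.linalg.lstsq(A,p[:,2],rcond=None)[0];r=p[:,2]-A@x;p=p[abs(r)<2*r.std()]
    print('lid n',len(p),'tilt along x,y deg',np.degrees(np.arctan(x[:2])).round(2),'z',x[2].round(4),'rms',r.std().round(4))
E
python3 - <<'E'
from h import *
lidplane()
E
python3 -m crank '[0.003,0,-0.015,0,0,0, 0.003,0,-0.031,0,0,0, 0.003,0,-0.031,0,0,0, 0.003,0,-0.036,0,0,0, 0.003,0,-0.041,0,0,0]'|grep -E 'tcp|force';python3 - <<'E'
from h import *
f=force(10);lidplane()
E
```

```text
lid n 5658 tilt along x,y deg [-0.38 -0.1 ] z 0.0774 rms 0.0007
tcp_pos: [0.5386, 0.0546, 0.2966]
force: [-0.2, 0.2, -6.4]
grasp_force: 30.0
F [ 0.2  -0.14 -5.56] [0.5  0.44 0.58] tcp [0.539  0.0546 0.2971]
lid n 5079 tilt along x,y deg [-0.4  2.3] z 0.0801 rms 0.0007
```

```bash
python3 -m crank '[0,0,0.01,0,0,0, 0,0,0.03,0,0,0, 0,0,0.03,0,0,0, 0,0.03,0.03,0,0,0, 0,0.05,0.03,0,0,0]'|grep -E 'tcp|force';python3 -m crank '[0,0,0,0,0,0, 0,0,-0.02,0,0,0, 0,0,-0.02,0,0,0, 0,0,-0.026,0,0,0, 0,0,-0.03,0,0,0]'|grep -E 'tcp|force';python3 - <<'E'
from h import *
f=force(10);lidplane();go(tcp_for(0,0,.109),YAW)
E
```

```text
tcp_pos: [0.5367, 0.0287, 0.2825]
force: [-0.3, 0.1, -1.2]
grasp_force: 30.0
tcp_pos: [0.5364, 0.0301, 0.2969]
force: [0.2, 0.2, -5.4]
grasp_force: 30.0
F [-0.25  0.09 -6.06] [0.51 0.35 0.53] tcp [0.5366 0.0298 0.297 ]
lid n 5034 tilt along x,y deg [-0.11 -3.58] z 0.081 rms 0.0007
t 9.45 d [-0.0023  0.0005 -0.0005] r [-0.0001 -0.0001  0.0005]
```

```bash
python3 -m crank '[0,0,0.01,0,0,0, 0,0,0.024,0,0,0, 0,-0.008,0.024,0,0,0, 0,-0.016,0.024,0,0,0, 0,-0.016,0.024,0,0,0]'|grep -E 'tcp|force';python3 -m crank '[0,0,-0.014,0,0,0, 0,0,-0.018,0,0,0, 0,0,-0.024,0,0,0, 0,0,-0.03,0,0,0, 0,0,-0.03,0,0,0]'|grep -E 'tcp|force';python3 - <<'E'
from h import *
f=force(10);lidplane();go(tcp_for(.008,0,.109),YAW)
E
```

```text
tcp_pos: [0.5376, 0.0384, 0.2856]
force: [-0.2, -0.1, -0.9]
grasp_force: 30.0
tcp_pos: [0.5374, 0.0377, 0.3004]
force: [0.4, 0.7, -5.7]
grasp_force: 30.0
F [-0.05  0.13 -6.49] [0.31 0.64 0.41] tcp [0.5374 0.0377 0.3001]
lid n 4994 tilt along x,y deg [ 0.42 -0.68] z 0.0843 rms 0.0007
t 11.0 d [-0.0024  0.0004  0.0057] r [-0.0001 -0.0002  0.0005]
```

```bash
python3 -m crank '[0,0,-0.008,0,0,0, 0,0,-0.022,0,0,0, 0,0,-0.038,0,0,0, 0,0,-0.052,0,0,0, 0,0,-0.06,0,0,0]'|grep -E 'tcp|force';python3 - <<'E'
from h import *
f=force(6);lidplane(.07,.16)
go([.488,.3285,.33],YAW)
E
```

```text
tcp_pos: [0.5378, 0.0377, 0.3318]
force: [0.5, 0.2, -6.3]
grasp_force: 30.0
F [-0.27 -0.14 -6.62] [0.34 0.44 0.52] tcp [0.5372 0.0377 0.3297]
lid n 4989 tilt along x,y deg [ 0.66 -0.7 ] z 0.1139 rms 0.0007
t 11.85 d [-0.1538 -0.5694 -0.0006] r [-0.      0.0003  0.0005]
```

```bash
cat >> h.py <<'E'
def lidpos(dz,tag=None):
    """lid outline circle (at rim height) and bar ends; dz = height of lid origin"""
    w=snap('wrist',tag);P=cloud(w);g=cv2.cvtColor(w['color'],cv2.COLOR_RGB2GRAY).astype(int)
    s=sensors.state();t=s['tcp_pos']
    m=((g>120)&(abs(P[...,2]-dz-.017)<.012)&(np.hypot(P[...,0]-t[0],P[...,1]-t[1])<.1)).astype(np.uint8)
    m=cv2.morphologyEx(m,cv2.MORPH_CLOSE,np.ones((15,15),np.uint8));c=biggest(m)
    q=onplane(w,c,dz+.014);q=q[q[:,0]>t[0]+.02]
    cc,r=circ(q);ys=np.percentile(q[:,1],[0,100]);print('lid circle',cc.round(4),r.round(4),'rel tcp',(cc-t[:2]).round(4),'y ext',ys.round(4))
    return w
E
python3 - <<'E'
from h import *
w=lidpos(.097);g=cv2.cvtColor(w['color'],cv2.COLOR_RGB2GRAY).astype(int)
s=sensors.state()
u0,v0=proj(w,[*(s['tcp_pos'][:2]),.1446])[0];print('bar proj',u0,v0)
r0=int(round(v0))
for r in range(r0-6,r0+8,2):
    row=g[r,100:460];u=np.where(row<110)[0]+100;print(r,u.min() if len(u) else 0,u.max() if len(u) else 0,len(u))
E
```

```text
lid circle [0.5369 0.0287] 0.0648 rel tcp [-0.0003 -0.0091] y ext [-0.0328  0.0897]
bar proj 278.9222433612251 208.24048969844046
202 118 334 24
204 119 334 22
206 121 335 27
208 123 336 6
210 124 336 7
212 125 334 10
214 126 136 6
```

```bash
python3 -m crank '[-0.002,-0.0077,0,0,0,0, -0.006,-0.0232,0,0,0,0, -0.012,-0.0465,0,0,0,0, -0.02,-0.0775,0,0,0,0, -0.03,-0.1162,0,0,0,0]'|grep -E 'tcp|force';python3 -m crank '[-0.01,-0.0387,0,0,0,0, -0.02,-0.0775,0,0,0,0, -0.03,-0.1162,0,0,0,0, -0.04,-0.155,0,0,0,0, -0.05,-0.1937,0,0,0,0]'|grep -E 'tcp|force';python3 -m crank '[-0.01,-0.0387,0,0,0,0, -0.02,-0.0775,0,0,0,0, -0.03,-0.1162,0,0,0,0, -0.04,-0.155,0,0,0,0, -0.05,-0.1937,0,0,0,0]'|grep -E 'tcp|force';python3 -m crank '[-0.008,-0.031,0,0,0,0, -0.014,-0.0542,0,0,0,0, -0.018,-0.0697,0,0,0,0, -0.02,-0.0775,0,0,0,0, -0.0213,-0.0827,0,0,0,0]'|grep -E 'tcp|force';python3 -m crank '[0,0,0,0,0,0, 0,0,0,0,0,0, 0,0,0,0,0,0]';python3 - <<'E'
from h import *
import pickle
w=lidpos(.097);lidplane(.07,.16,sensors.state()['tcp_pos'][:2]-[.002,.0085]);pickle.dump((w,snap('top','t6.png')),open('/tmp/s6.pkl','wb'))
g=cv2.cvtColor(w['color'],cv2.COLOR_RGB2HSV).astype(int);P=cloud(w)
m=((g[...,1]>90)&(P[...,2]<.03)&(P[...,2]>.004)&(np.hypot(P[...,0]-.488,P[...,1]-.3285)<.11)).astype(np.uint8)
c=biggest(m);q=onplane(w,c,.010);d=np.hypot(q[:,0]-.488,q[:,1]-.3285);q=q[d>.077];print(len(q),'rest outer',circ(q),q.min(0).round(3),q.max(0).round(3))
E
```

```text
tcp_pos: [0.5278, 0.0984, 0.3303]
force: [0.9, 0.4, -7.4]
grasp_force: 30.0
tcp_pos: [0.5117, 0.198, 0.3302]
force: [-0.7, -0.1, -5.5]
grasp_force: 30.0
tcp_pos: [0.4959, 0.2968, 0.3302]
force: [1.1, 0.2, -6.7]
grasp_force: 30.0
tcp_pos: [0.4903, 0.3368, 0.3302]
force: [0.2, -0.2, -7.0]
grasp_force: 30.0
t: 14.2
tcp_pos: [0.4905, 0.3363, 0.3302]
orientation: [[0.995, -0.097, 0.0], [-0.097, -0.995, -0.0], [0.0, 0.0, -1.0]]
force: [-0.5, 0.4, -6.8]
width: 0.0178
grasp_force: 30.0
lid circle [0.4902 0.327 ] 0.0648 rel tcp [-0.0002 -0.0093] y ext [0.2656 0.3883]
lid n 5162 tilt along x,y deg [ 0.33 -0.89] z 0.1145 rms 0.0007
212 rest outer (array([0.49093915, 0.33079613]), np.float64(0.08205446835895709)) [0.475 0.248 0.01 ] [0.573 0.415 0.01 ]
```

```bash
python3 -m crank '[0,-0.005,0.01,0,0,0, 0,-0.005,0.03,0,0,0, 0,-0.005,0.06,0,0,0, 0,-0.005,0.09,0,0,0, 0,-0.005,0.115,0,0,0]'|grep -E 'tcp|force';python3 -m crank '[0,0,0.01,0,0,0, 0,0,0.016,0,0,0, 0,0,0.02,0,0,0, 0,0,0.022,0,0,0, 0,0,0.024,0,0,0]'|grep -E 'tcp|force';python3 - <<'E'
from h import *
force(4)
E
```

```text
tcp_pos: [0.4899, 0.3389, 0.27]
force: [-0.2, 0.6, -6.2]
grasp_force: 30.0
tcp_pos: [0.4908, 0.3395, 0.2614]
force: [0.1, 0.4, -6.5]
grasp_force: 30.0
F [ 0.3   0.05 -6.48] [0.42 0.24 0.58] tcp [0.4907 0.3394 0.261 ]
```

Now about 7 mm above contact; I lower slowly from here.

```bash
python3 -m crank '[0,0,0.003,0,0,0, 0,0,0.006,0,0,0, 0,0,0.009,0,0,0, 0,0,0.012,0,0,0, 0,0,0.014,0,0,0]'|grep -E 'tcp|force';python3 -m crank '[0,0,0.002,0,0,0, 0,0,0.004,0,0,0, 0,0,0.006,0,0,0, 0,0,0.008,0,0,0, 0,0,0.01,0,0,0]'|grep -E 'tcp|force';python3 - <<'E'
from h import *
force(4)
E
```

```text
tcp_pos: [0.4905, 0.3392, 0.2535]
force: [0.2, -1.2, -5.4]
grasp_force: 30.0
tcp_pos: [0.4907, 0.3394, 0.249]
force: [-0.5, 0.5, -1.9]
grasp_force: 30.0
F [-0.72 -0.55 -1.65] [0.35 0.33 0.53] tcp [0.4905 0.3393 0.2487]
```

```bash
python3 -m crank '[0,0,0.01,0,0,0, 0,0,0.019,0,0,0, 0,0,0.019,0,0,0, 0,0,0.019,0,0,0]'|grep -E 'tcp|force';python3 - <<'E'
from h import *
force(4);lidpos(.020);lidplane(.0,.06,np.array([.4905,.33]))
E
```

```text
tcp_pos: [0.4903, 0.3391, 0.2387]
force: [-0.3, 0.7, -1.4]
grasp_force: 30.0
F [ 0.36  0.05 -1.51] [0.29 0.34 0.47] tcp [0.4906 0.3393 0.2394]
lid circle [0.4901 0.3302] 0.0648 rel tcp [-0.0005 -0.0091] y ext [0.2688 0.391 ]
lid n 5700 tilt along x,y deg [-0.69 -0.07] z 0.0375 rms 0.0008
```

```bash
python3 -m crank '[-0.02,0,0,0,0,0, -0.06,0,0,0,0,0, -0.11,0,0,0,0,0, -0.17,0,0,0,0,0, -0.22,0,0,0,0,0]'|grep -E 'tcp|force';python3 -m crank '[-0.01,0,-0.02,0,0,0, -0.01,0,-0.08,0,0,0, -0.01,0,-0.12,0,0,0, -0.01,0,-0.12,0,0,0]'|grep -E 'tcp|force';python3 - <<'E'
from h import *
import pickle
w=snap('wrist','w8.png');b=snap('top','t8.png');pickle.dump((w,b),open('/tmp/s8.pkl','wb'))
for n,s in(('w',w),('t',b)):
    P=cloud(s);g=cv2.cvtColor(s['color'],cv2.COLOR_RGB2GRAY).astype(int);h=cv2.cvtColor(s['color'],cv2.COLOR_RGB2HSV).astype(int)
    near=np.hypot(P[...,0]-.489,P[...,1]-.33)
    m=cv2.morphologyEx(((g>130)&(h[...,1]<50)&(P[...,2]>.025)&(near<.08)).astype(np.uint8),cv2.MORPH_CLOSE,np.ones((9,9),np.uint8))
    print(n,'lid',circ(onplane(s,biggest(m),.034)))
    m2=((near<.11)&((h[...,1]>80)|(m>0))).astype(np.uint8)
    print(n,'rest',circ(onplane(s,biggest(m2),.010)))
go([.42,-.275,.27],-.06)
E
```

```text
tcp_pos: [0.3792, 0.3499, 0.239]
force: [0.5, 0.5, -0.3]
grasp_force: 30.0
tcp_pos: [0.3775, 0.3513, 0.3036]
force: [1.1, -0.1, -0.6]
grasp_force: 30.0
w lid (array([0.4892296 , 0.33030434]), np.float64(0.0641835073578897))
w rest (array([0.48882614, 0.3310718 ]), np.float64(0.083608230677811))
t lid (array([0.48932486, 0.32692753]), np.float64(0.06282674779175194))
t rest (array([0.49206295, 0.3279925 ]), np.float64(0.079935184599619))
t 18.45 d [0.2071 1.2367 0.058 ] r [-0.0006 -0.0009 -0.0231]
```

The lid rests level and is centred on the cork to within about 2 mm, so next I take the lifter back to the stand.

```bash
python3 -m crank '[0.005,0.03,0,0,0,0, 0.017,0.1,0,0,0,0, 0.03,0.18,0,0,0,0, 0.043,0.26,0,0,0,0, 0.057,0.34,0,0,0,0]'|grep -E 'tcp';python3 -m crank '[0.013,0.08,0,0,0,0, 0.027,0.16,0,0,0,0, 0.04,0.24,0,0,0,0, 0.053,0.32,0,0,0,0, 0.067,0.4,0,0,0,0]'|grep -E 'tcp';python3 -m crank '[0.013,0.08,0,0,0,-0.005, 0.027,0.16,0,0,0,-0.01, 0.04,0.24,0,0,0,-0.017, 0.053,0.32,0,0,0,-0.017, 0.063,0.38,0,0,0,-0.017]'|grep -E 'tcp'
python3 -m crank '[0.01,0.06,0,0,0,0, 0.016,0.098,0,0,0,0, 0.016,0.098,0,0,0,0, 0.016,0.098,0,0,0,0]'|grep -E 'tcp|force';python3 - <<'E'
from h import *
go([.421,-.2754,.2455],-.07)
E
```

```text
tcp_pos: [0.3871, 0.176, 0.2973]
tcp_pos: [0.4009, -0.0261, 0.2975]
tcp_pos: [0.4137, -0.2186, 0.2974]
tcp_pos: [0.4187, -0.2655, 0.2976]
force: [-0.5, 0.3, -1.5]
grasp_force: 30.0
t 20.35 d [0.0061 0.0197 0.1042] r [-0.0012  0.0013 -0.0006]
```

```bash
python3 -m crank '[0.006,0.02,0.03,0,0,0, 0.006,0.02,0.08,0,0,0, 0.006,0.02,0.104,0,0,0, 0.006,0.02,0.104,0,0,0, 0.006,0.02,0.104,0,0,0]'|grep -E 'tcp|force';python3 - <<'E'
from h import *
import pickle
force(3);go([.421,-.2754,.2455],-.07);go([.5261,-.2731,.2455],-.07)
w=snap('wrist','w9.png');g=cv2.cvtColor(w['color'],cv2.COLOR_RGB2HSV).astype(int);P=cloud(w)
m=(abs(P[...,2]-.13)<.012)&(g[...,1]<60)
for x in (.51,.53,.55):
    v=int(proj(w,[x,-.273,.13])[0][1]);u=np.where(m[v,240:320])[0]+240
    if len(u):print(v,u.min(),u.max(),len(u),onplane(w,[(u.min()-.5,v),(u.max()+.5,v)],.13).round(4)[:,:2].tolist())
E
```

```text
tcp_pos: [0.4222, -0.2753, 0.247]
force: [0.0, -0.1, -0.7]
grasp_force: 30.0
F [ 0.09 -0.55 -1.69] [0.27 0.12 0.5 ] tcp [ 0.4228 -0.276   0.2484]
t 21.0 d [-0.0036 -0.0009  0.0059] r [ 0.0007 -0.0014  0.0005]
t 21.0 d [ 0.2058 -0.02    0.0063] r [ 0.0007 -0.0014  0.0005]
108 240 293 26 [[0.5115, -0.2573], [0.5091, -0.2913]]
75 240 290 22 [[0.5311, -0.2593], [0.5288, -0.2906]]
40 240 288 19 [[0.551, -0.2612], [0.5489, -0.2906]]
```

```bash
python3 -m crank '[0.03,-0.003,0.005,0,0,0, 0.07,-0.007,0.005,0,0,0, 0.11,-0.011,0.005,0,0,0, 0.15,-0.015,0.005,0,0,0, 0.19,-0.0185,0.005,0,0,0]'|grep -E 'tcp|force';python3 -m crank '[0.016,-0.0015,0,0,0,0, 0.016,-0.0015,0,0,0,0, 0.016,-0.0015,0,0,0,0]'|grep -E 'tcp|force';python3 - <<'E'
from h import *
force(4);go([.5261,-.2731,.2340],-.07)
E
```

```text
tcp_pos: [0.5188, -0.2732, 0.2455]
force: [0.6, 0.3, -1.6]
grasp_force: 30.0
tcp_pos: [0.5252, -0.2729, 0.2447]
force: [-0.5, 0.9, -1.2]
grasp_force: 30.0
F [-0.18  0.32 -1.96] [0.35 0.55 0.3 ] tcp [ 0.525  -0.273   0.2448]
t 22.05 d [0.0021 0.     0.0217] r [-0.     -0.0002 -0.    ]
```

```bash
python3 -m crank '[0.002,0,0.006,0,0,0, 0.002,0,0.012,0,0,0, 0.002,0,0.018,0,0,0, 0.002,0,0.021,0,0,0, 0.002,0,0.024,0,0,0]'|grep -E 'tcp|force';python3 - <<'E'
from h import *
force(6)
E
```

```text
tcp_pos: [0.5265, -0.2728, 0.2333]
force: [-6.4, 4.8, 13.0]
grasp_force: 30.0
F [-3.45  2.4   4.95] [0.93 0.61 1.17] tcp [ 0.5265 -0.2728  0.2333]
```

```bash
python3 -m crank '[-0.001,0,-0.0015,0,0,0, -0.001,0,-0.0015,0,0,0]'|grep -E 'tcp|force'; python3 -m crank '[0,0,0,0,0,0, 0,0,0,0,0,0, 0,0,0,0,0,0, 0,0,0,0,0,0, 0,0,0,0,0,0]' 0 | grep -E 'tcp|force|width'; python3 -m crank '[0,0,0,0,0,0, 0,0,-0.03,0,0,0, 0,0,-0.1,0,0,0, 0,0,-0.18,0,0,0, 0,0,-0.2,0,0,0]' | grep -E 'tcp|force|width';python3 -m crank '[-0.05,0,0,0,0,0, -0.05,0,0,0,0,0, -0.05,0,0,0,0,0]' | grep -E 'tcp|force|width'
python3 - <<'E'
from h import *
w=snap('wrist','w10.png');b=snap('top','t10.png')
P=cloud(w);m=np.zeros((420,560),bool);m[100:240,240:320]=1
m&=(P[...,2]>.178)&(P[...,2]<.205);c=biggest(m);print('handle rect',cv2.minAreaRect(onplane(w,c,.194)[:,:2].astype(np.float32)*1000),P[m][:,2].mean())
P=cloud(b);print(P[213:222,334:340,2].round(3).max())
o=np.zeros((420,800,3),np.uint8);o[:,:400]=cv2.resize(w['color'][60:260,180:370],(400,420));o[:,400:]=cv2.resize(b['color'][130:320,100:281],(400,420))
cv2.imwrite('pics/fin.png',cv2.cvtColor(o,cv2.COLOR_RGB2BGR));print(sensors.state()['t'])
E
```

```text
tcp_pos: [0.5262, -0.273, 0.2333]
force: [-0.2, 0.5, 1.5]
grasp_force: 30.0
tcp_pos: [0.5262, -0.2729, 0.2334]
force: [0.5, 0.5, -0.7]
width: 0.0464
grasp_force: 0.0
tcp_pos: [0.5275, -0.2738, 0.3406]
force: [-0.5, -0.1, 0.7]
width: 0.0465
grasp_force: 0.0
tcp_pos: [0.5011, -0.2712, 0.334]
force: [1.0, -0.4, 0.1]
width: 0.0463
grasp_force: 0.0
handle rect ((525.8486328125, -273.4381408691406), (17.58603858947754, 27.27005386352539), 86.0159683227539) 0.19284736091459806
0.474
24.45
```

View pics/fin.png

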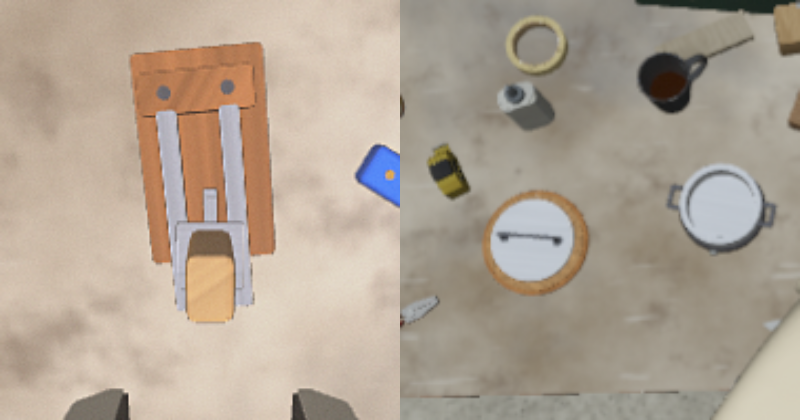

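The final picture shows the lifter hanging in the fork at (210,265), the lid centred on the cork at (532,240), and the open pot and neighbouring things where they were. The gripper is clear of everything, so I hand in.

```bash
python3 -c "
from rig import order
print(order.sign_off())"
```

```text
the job is handed in; nothing more can be done
None
```

The job is handed in at about 24.5 s of the 72 s: the lid is level on the cork, about 2 mm or less off centre, after a carry that measured under 1° of tilt at both ends. The lifter hangs back in its fork, and the things nearby look undisturbed.

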